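# Record a test clip with the fingertip over the lens

### The arm

A 7-joint arm with a two-finger parallel gripper is mounted at the origin on the work surface. World frame = base frame: x ahead of the robot, y to its left, z up, the work surface at z = 0. Lengths are in m, angles in rad, forces in N, time in s.
With the tool pointing down it reaches from about 0.4 to 0.875 m from the base axis. Payload 6.5 kg.
Tool frame: the origin (TCP) lies midway between the tips of the shut fingers; the grasp point (between the pads) lies manip.tcp_to_grasp behind it (manip.tcp_to_grasp is the distance from the TCP to the grasp point, in m); z points along the fingers, y is the line along which they close (so a half turn about z gives the same grasp; the last joint's range is limited). The gripper opens to 85 mm and grips with 20 to 120 N. Pads are 22 mm wide; open, the fingers measure 114 mm over their backs; the gripper's body (76 mm by 85 mm) begins 54 mm behind the grasp point. The pads swing forward as they close: fully open they stand 13 mm farther back than shut.
Start: joints at [-1.256, 0.536, -0.004, 1.538, 0.003, 1.067, -0.071], TCP at [0.242, 0.603, 0.231] pointing down, gripper open.
Joint ranges: [-2.7, 2.7], [-0.37, 2.16], [-1.27, 1.26], [0.24, 2.4], [-1.31, 4.45], [0.19, 1.91], [-2.76, 2.76]. Speed limits (rad/s): [2.39, 2.39, 3.14, 3.14, 3.14, 3.14, 3.14].

### API

Orientations are given as a unit quaternion [x, y, z, w].
In Python, from rig import telemetry, viewer, order, spotter, manip gives the robot as it stands.
- The arm moves only by the tool apply_moves, never from a script. Its argument "plan" is a list of rows, each a list of 5 numbers: the shift along the tool's x, y, z in mm, then the turn about the tool's z in rad, then the opening, from 0 (shut) to 1 (fully open). A call has exactly 8 rows; each row is the pose to reach, as a shift and turn from the pose commanded when the call began, along the tool's axes at that moment; what a row does not reach only later rows make up. A row lasts 1/12 s, in which the tool goes at most 41.7 mm and 7.16 degrees, less where a joint would pass 70% of its speed; a pose out of reach is approached as far as the arm can. A call with a gripper value outside its range is refused whole. The fingers move at their own pace and stop on an object; "squeeze" is the grip in N (left out, the last holds). Time passes only in rows, so rows that repeat a pose let the fingers close, or fill a call up. It gives the time, the measured TCP pose, the force, the opening and the grip force at its end, in the units of the state.
- telemetry.get_obs(): the state, without advancing time (a new reading comes with each control period).
- viewer.snapshot(name): name is "side" or "top" or "wrist"; returns the picture (420x560x3 uint8, red, green, blue); there is no depth.
- viewer.get_calibration(name): a dict with "K" (3x3 intrinsics, pixels), "R" (3x3) and "t" (3): a world point X has camera coordinates R X + t. Camera axes: x right, y down, z forward; pixel columns grow to the right and rows downward; lengths in m; the calibration is good to about 2 mm. A picture is of the moment at which its call begins: read the wrist's pose just before it. get_calibration takes no time and is no camera call; for the wrist camera it gives the pose at the moment of the call.
- order.sign_off(): hands the job in; it is judged then, once.
Trained networks look in the newest picture that a camera, given by its name, has taken for a name from the list of things; names that differ only in an ending like _2 or _b are one class to them, and where a whole thing is asked for, a point or a joint stands for the part that bears it (a point fixed in the world has none). Each returns a list of dicts, best first, with "p" (0 to 1); they miss things now and then, are a little off and sometimes report something else, mostly with a low value. They report only what shows in the picture. A call takes as long as a camera call. They do not tell look-alikes from the thing itself.
- spotter.recognise(target, camera): "bbox" ([left, top, right, bottom] in pixels, round what is visible of it).
- spotter.tip_of(target, camera): "position" ([column, row] in pixels: a listed point, or the origin of a listed thing).
The state is a dict: "clock": time; "joints": joint angles; "qd": joint speeds; "joint_efforts": joint torques, N m; "tcp_pos": TCP position; "ee_rot": TCP orientation; "wrist_force": force on the tool from outside, world axes, zero at the start; "torque": the same for the moment, N m; "gripper_width": finger opening in m; "grasp_force": force on a finger pad.
Only numpy, scipy, OpenCV 4.12 (cv2) and the standard library are available. Lean on these libraries where they do the work, as an engineer would, in place of code of your own. Each camera call takes 0.05 s, during which the arm holds its last target. There are 200 camera calls.

### The job

Record a short test clip from the white eyeball camera: press the red record key on the camera tester, then point at that camera's lens from just above, with the fingertips two or three centimetres off the glass, and stay there for at least two seconds, then press the white stop key and move clear of the bench things. Do not touch the camera itself, press no other key, and leave everything else on the bench where it is.

Things in the scene. Friction and masses are not known exactly. Their poses are not given: they have to be found in the camera images.
- tester: the camera tester: a flat dark box with yellow rubber corners and a 7-inch screen facing up, 170 mm (its x) by 250 mm (its y) by 36 mm high, lying fixed on the bench. Origin at the centre of the underside, z up. Its four keys stand in one row along its y axis, at x = -55 mm (the edge nearest the robot), 45 mm apart: red round record key at y = +67.5 mm, two black round keys at y = +22.5 and -22.5 mm, white square stop key with a small black square on it at y = -67.5 mm
- rec_top (a point): centre of the top face of the red record key, 18 mm across, 44 mm above the bench when up, standing 8 mm proud of the tester's face; it goes straight down with the key
- rec_key (a joint): travel of the red record key in m: 0 up, 0.004 fully down; it starts to move at 1.5 N, is fully down at 4.5 N, springs back when let go, and counts as pressed beyond 0.0025
- stop_top (a point): centre of the top face of the white square stop key, 18 mm wide, 44 mm above the bench when up, standing 8 mm proud of the tester's face; it goes straight down with the key
- stop_key (a joint): travel of the white stop key in m, like the record key
- menu_key (a joint): travel of the black key beside the record key (tester y = +22.5 mm), in m; not to be pressed
- back_key (a joint): travel of the black key beside the stop key (tester y = -22.5 mm), in m; not to be pressed
- white_eyeball: the white eyeball camera: a white ball turned straight up in a white round base, 70.5 mm high in all, with a black front window 49 mm across on top and the lens at its centre; loose, about 0.4 kg; the camera stands on its flat round base (100 mm across); origin at the centre of the underside, z up
- white_lens (a point): centre of the lens glass of the white eyeball camera, the topmost point, on the camera's axis 70.5 mm above its underside; the glass is 17 mm across
- black_eyeball: another camera of the same shape and size, all black; the camera stands on its flat round base (100 mm across); origin at the centre of the underside, z up
- dome: a white dome camera with a smoked bubble, 60 mm high; the camera stands on its flat round base (100 mm across); origin at the centre of the underside, z up
- bullet: a white bullet camera on its round foot (84 mm across), its tube 180 mm long along its x axis, 118 mm high; origin at the centre of the foot's underside
- phone: a dark phone lying flat, 150 (x) by 72 (y) by 9 mm; origin at the centre of its underside
- screwdriver: a yellow-handled screwdriver, 170 mm long, lying along its x axis
- pen_pot: a purple pot of pens, 72 mm across, 140 mm high with the pens; origin at the centre of its underside
- screw_tray: a grey screw tray with four compartments, 100 by 80 by 28 mm; origin at the centre of its underside
There are look-alikes about, which are no part of the job. What is shaped like the white_eyeball but green is not meant.

How it is judged:
By the outcome, as a careful person would: the job done as asked, in the order asked, and still so for the second after the job is handed in, with the robot touching nothing.
It also fails if it takes over 58 s, if anything falls off the work surface, if the arm or the gripper's body presses on something with over 40 N, if the wrist force passes 120 N, or if a joint passes its speed limit or range.

## Working session

There is one attempt and no reset: what is moved stays moved. The work goes in short steps, Python scripts to look and compute and a tool call to move; the robot and the scene stay as the last step left them, time stands still between calls to the robot, and variables do not carry over. Pictures are saved under pics/ and viewed, at most 10 in all, crops included, and the job is handed in when it is done.

Besides the shell and the picture viewer there is one more tool, called after "Request:" as a command line: name --pt "numbers of a row" for each row, then --argument value for the rest. apply_moves: Moves the arm, as the interface text tells. Its arguments: {"type":"object","properties":{"plan":{"type":"array"},"squeeze":{"type":"number"}},"required":["plan"]}

```bash
mkdir -p pics; cat > h.py <<'E'
import numpy as np, cv2
from rig import telemetry, viewer, order, spotter, manip
def save(cam,name):
    im=viewer.snapshot(cam); cv2.imwrite('pics/'+name,im[:,:,::-1].copy()); return im
def ray(cam,uv,z,cal=None):
    c=cal or viewer.get_calibration(cam); K,R,t=map(np.array,(c['K'],c['R'],c['t']))
    d=R.T@np.linalg.solve(K,[uv[0],uv[1],1]); o=-R.T@t
    return o+d*(z-o[2])/d[2]
def proj(cam,X):
    c=viewer.get_calibration(cam); K,R,t=map(np.array,(c['K'],c['R'],c['t']))
    p=K@(R@np.array(X)+t); return p[:2]/p[2]
E
python3 - <<'E'
from h import *
np.set_printoptions(precision=4,suppress=True)
o=telemetry.get_obs();print(o['clock'],o['tcp_pos'],o['ee_rot'],o['gripper_width'],manip.tcp_to_grasp)
ims=[save(c,c+'0.png') for c in('top','side')]
for c in('top','side'):
  for n,z in(('rec_top',.044),('stop_top',.044),('white_lens',.0705),('tester',0),('black_eyeball',0),('dome',0),('bullet',0),('pen_pot',0)):
    for r in spotter.tip_of(n,c)[:3]: print(c,n,round(r['p'],2),np.array(r['position']),ray(c,r['position'],z))
E
```

```text
0.0 [0.2414 0.6028 0.2304] [ 0.1892  0.9819 -0.0009 -0.0001] 0.08530890172667424 0.0187
top rec_top 0.41 [372.9 246.9] [ 0.4843 -0.2328  0.044 ]
top white_lens 0.63 [194.7 201.5] [0.6164 0.2684 0.0705]
top white_lens 0.62 [140.8 206.3] [0.6044 0.419  0.0705]
top tester 0.59 [396.1 231.4] [ 0.5285 -0.3106  0.    ]
top black_eyeball 0.77 [235.2 267.2] [0.4287 0.1628 0.    ]
top dome 0.73 [288.7 215.6] [0.5782 0.0048 0.    ]
top dome 0.31 [199.4 159.8] [0.7468 0.2683 0.    ]
top bullet 0.91 [153.6 264.8] [0.4381 0.4011 0.    ]
top pen_pot 0.64 [325.1 147. ] [ 0.7817 -0.1058  0.    ]
side rec_top 0.47 [254. 286.] [ 0.4818 -0.2326  0.044 ]
side stop_top 0.38 [259.4 327.2] [ 0.4616 -0.3661  0.044 ]
side white_lens 0.98 [256.2 166.7] [0.6145 0.2748 0.0705]
side white_lens 0.75 [245.6 145.6] [0.6134 0.4213 0.0705]
side tester 0.71 [283.  314.1] [ 0.5358 -0.3027  0.    ]
side tester 0.44 [294. 177.] [ 0.7468  0.2871 -0.    ]
side black_eyeball 0.57 [206.7 209.7] [0.4312 0.1832 0.    ]
side dome 0.68 [279.8 315.6] [ 0.5269 -0.3052  0.    ]
side dome 0.63 [272.7 238.5] [ 0.5897 -0.0121  0.    ]
side bullet 0.65 [196.6 174.2] [ 0.4334  0.3993 -0.    ]
side pen_pot 0.97 [346.1 249.8] [ 0.7734 -0.1189  0.    ]
side pen_pot 0.63 [294.2 180.8] [ 0.7404  0.2642 -0.    ]
```

View pics/top0.png

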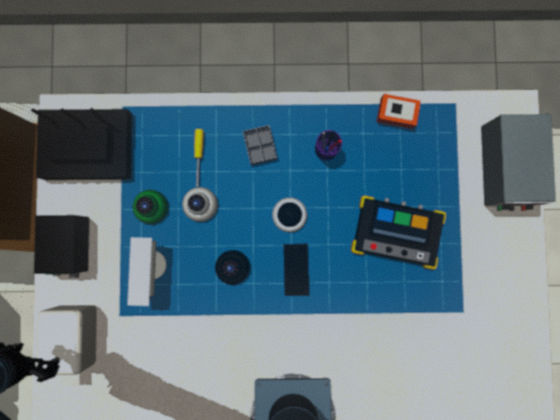

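View pics/side0.png

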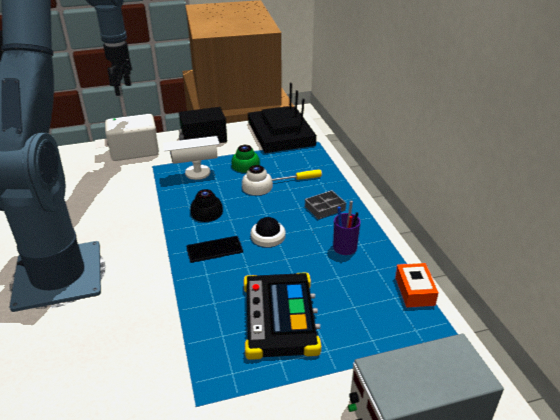

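Top view: the white eyeball is at about (199,203) and the green look-alike at (149,206). On the tester (400,232) the red key is at (373,246) and the white stop key at (421,256). The side view agrees: eyeball (256,168), red key (255,287), stop key (258,328).

I'll shut the fingers and move towards the eyeball, staying high.

Request:
apply_moves --pt "-37 -18 0 0 0" --pt "-74 -36 0 0 0" --pt "-111 -53 0 0 0" --pt "-148 -71 0 0 0" --pt "-185 -89 0 0 0" --pt "-222 -107 0 0 0" --pt "-259 -124 0 0 0" --pt "-296 -142 0 0 0"

```text
clock: 1.57
tcp_pos: [0.4648, 0.3601, 0.2316]
ee_rot: [0.189, 0.982, 0.0, 0.0]
wrist_force: [0.4, -0.1, -0.9]
gripper_width: -0.0003
grasp_force: 0.0
```

Request:
apply_moves --pt "-20 -10 0 0 0" --pt "-40 -20 0 0 0" --pt "-60 -29 0 0 0" --pt "-75 -36 0 0 0" --pt "-75 -36 0 0 0" --pt "-75 -36 0 0 0" --pt "-75 -36 0 0 0" --pt "-75 -36 0 0 0"

```text
clock: 2.23
tcp_pos: [0.5188, 0.3018, 0.2313]
ee_rot: [0.188, 0.982, 0.0, -0.0]
wrist_force: [-0.8, 0.6, -0.4]
gripper_width: 0.0
grasp_force: 0.0
```

```bash
python3 - <<'E'
from h import *
np.set_printoptions(precision=4,suppress=True)
o=telemetry.get_obs();print(o['clock'],o['tcp_pos'],o['ee_rot'],o['gripper_width'])
save('wrist','w1.png');c=viewer.get_calibration('wrist');print(proj('wrist',[.615,.27,.0705]),proj('wrist',o['tcp_pos']))
for r in spotter.tip_of('white_lens','wrist'): print(r,ray('wrist',r['position'],.0705))
E
```

```text
2.2333 [0.5188 0.3018 0.2313] [ 0.1882  0.9821  0.0003 -0.0004] 1.499317694839218e-05
[284.3207 295.1677] [276.851  282.4833]
{'position': [429.9, 234.5], 'p': 0.96} [0.6063 0.4099 0.0705]
```

View pics/w1.png

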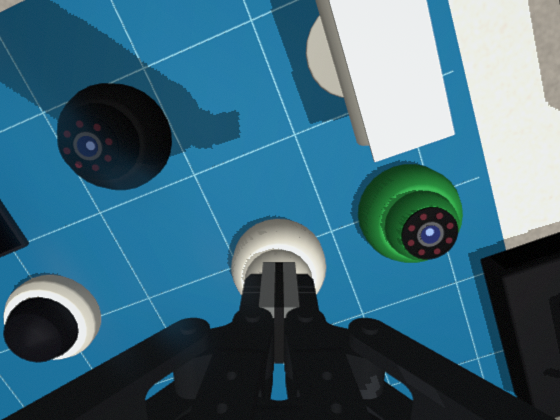

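Wrist view: the fingers hide the white eyeball's lens at about (280,270). The green look-alike is at (430,233) and the dome at (45,325). I'll step sideways towards the tester for a clear view of the lens.

Request:
apply_moves --pt "-18 -25 0 0 0" --pt "-36 -51 0 0 0" --pt "-54 -77 0 0 0" --pt "-72 -103 0 0 0" --pt "-88 -128 0 0 0" --pt "-105 -152 0 0 0" --pt "-105 -152 0 0 0" --pt "-105 -152 0 0 0"

```text
clock: 3.0
tcp_pos: [0.5611, 0.1187, 0.2315]
ee_rot: [0.191, 0.982, -0.0, 0.0]
wrist_force: [0.2, 1.2, 0.3]
gripper_width: -0.0
grasp_force: 0.0
```

```bash
python3 - <<'E'
from h import *
np.set_printoptions(precision=4,suppress=True)
o=telemetry.get_obs();print(o['clock'],o['tcp_pos'],o['ee_rot'])
save('wrist','w2.png');print(proj('wrist',[.615,.27,.0705]))
for r in spotter.tip_of('white_lens','wrist'): print(r,ray('wrist',r['position'],.0705))
E
```

```text
3.0 [0.5611 0.1187 0.2315] [ 0.1907  0.9816 -0.0002  0.0002]
[467.4212 183.0297]
{'position': [463.3, 176.1], 'p': 0.73} [0.6074 0.2694 0.0705]
```

View pics/w2.png

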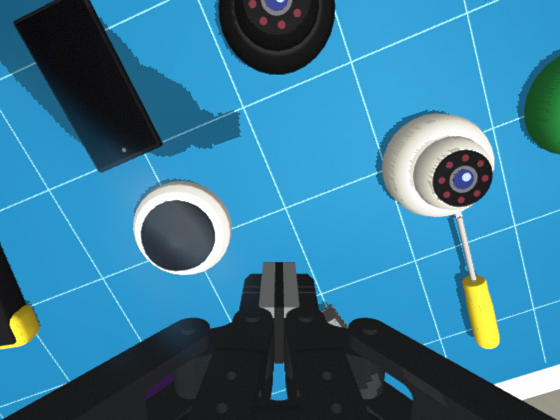

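The lens is clear at (463,179). Now I'll go over to the tester and look at the keys.

Request:
apply_moves --pt "-13 -38 0 0 0" --pt "-26 -76 0 0 0" --pt "-39 -114 0 0 0" --pt "-52 -152 0 0 0" --pt "-65 -190 0 0 0" --pt "-78 -228 0 0 0" --pt "-91 -266 0 0 0" --pt "-104 -304 0 0 0"

```text
clock: 3.77
tcp_pos: [0.5449, -0.2003, 0.2314]
ee_rot: [0.188, 0.982, 0.0, 0.0]
wrist_force: [1.3, -0.4, 0.5]
gripper_width: 0.0001
grasp_force: 0.0
```

Request:
apply_moves --pt "-11 -33 0 0 0" --pt "-21 -65 0 0 0" --pt "-21 -65 0 0 0" --pt "-21 -65 0 0 0" --pt "-21 -65 0 0 0" --pt "-21 -65 0 0 0" --pt "-21 -65 0 0 0" --pt "-21 -65 0 0 0"

```text
clock: 4.43
tcp_pos: [0.5403, -0.2672, 0.2313]
ee_rot: [0.188, 0.982, 0.0, 0.0]
wrist_force: [0.5, 0.0, 0.9]
gripper_width: -0.0003
grasp_force: 0.0
```

```bash
python3 - <<'E'
from h import *
np.set_printoptions(precision=4,suppress=True)
o=telemetry.get_obs();print(o['clock'],o['tcp_pos'],o['ee_rot'])
save('wrist','w3.png')
for n in('rec_top','stop_top'):
  for r in spotter.tip_of(n,'wrist'): print(n,r,ray('wrist',r['position'],.044))
E
```

```text
4.4333 [ 0.5403 -0.2672  0.2313] [0.188  0.9822 0.0003 0.    ]
rec_top {'position': [288.8, 106.7], 'p': 0.52} [ 0.4827 -0.2349  0.044 ]
stop_top {'position': [140.7, 134.8], 'p': 0.81} [ 0.4567 -0.3641  0.044 ]
stop_top {'position': [554.6, 103.2], 'p': 0.65} [ 0.5638 -0.0236  0.044 ]
```

View pics/w3.png

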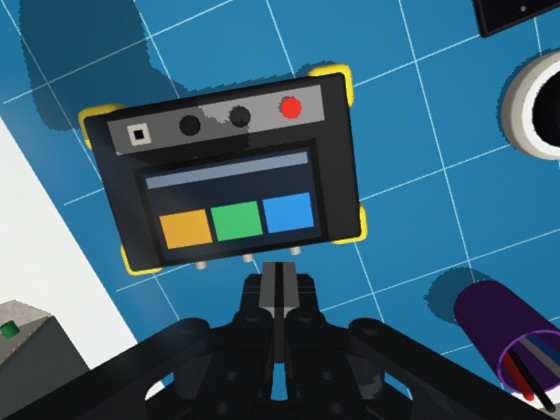

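The red key is at (291,107) and the stop key at (139,134). I'll refine both, and the lens, from the saved pictures.

```bash
python3 - <<'E'
from h import *
np.set_printoptions(precision=4,suppress=True)
im=cv2.imread('pics/w3.png').astype(int);b,g,r=im[...,0],im[...,1],im[...,2]
def cen(m,box):
    k=np.zeros(m.shape,bool);k[box[1]:box[3],box[0]:box[2]]=1
    y,x=np.where(m&k);return np.array([(x.min()+x.max())/2,(y.min()+y.max())/2]),np.array([x.mean(),y.mean()]),len(x)
R=cen((r>150)&(g<90),(260,80,320,130));S=cen((r>170)&(g>170)&(b>150),(120,115,160,155))
print(R,S)
pr=ray('wrist',R[1],.044);ps=ray('wrist',S[0],.044);print(pr,ps,np.linalg.norm(pr-ps))
o=np.array(telemetry.get_obs()['tcp_pos'])
# lens from w2: shift calibration by TCP translation (same orientation to 0.3deg)
c=dict(viewer.get_calibration('wrist'));Rm=np.array(c['R']);cam=-Rm.T@np.array(c['t'])
yaw=2*(np.arctan2(.9816,.1907)-np.arctan2(.9822,.188));Z=np.array([[np.cos(yaw),-np.sin(yaw),0],[np.sin(yaw),np.cos(yaw),0],[0,0,1]])
cam2=np.array([.5611,.1187,.2315])+Z@(cam-o);R2=Rm@Z.T
print(ray('',(463.3,179),.0705,dict(K=c['K'],R=R2,t=-R2@cam2)))
T=np.array([[-.9293,.3693],[.3693,.9293]])
print('to red, tool mm',T@(pr-o)[:2]*1e3,'red->stop',T@(ps-pr)[:2]*1e3)
E
```

```text
(array([290.5, 108. ]), array([290.8144, 107.7126]), 334) (array([138.5, 134. ]), array([138.8153, 133.9009]), 222)
[ 0.484  -0.2339  0.044 ] [ 0.4554 -0.3656  0.044 ] 0.13475820124128635
[0.6114 0.2653 0.0705]
to red, tool mm [64.7071 11.2599] red->stop [ -22.0377 -132.9427]
```

Request:
apply_moves --pt "20 4 0 0 0" --pt "45 8 15 0 0" --pt "65 11 45 0 0" --pt "65 11 80 0 0" --pt "65 11 115 0 0" --pt "65 11 145 0 0" --pt "65 11 165 0 0" --pt "65 11 165 0 0"

```text
clock: 5.25
tcp_pos: [0.4807, -0.233, 0.0627]
ee_rot: [0.189, 0.982, 0.001, -0.003]
wrist_force: [-0.7, 0.7, 0.4]
gripper_width: -0.0004
grasp_force: 0.0
```

```bash
python3 - <<'E'
from h import *
o=telemetry.get_obs();print(o['clock'],o['tcp_pos'],o['ee_rot'],o['wrist_force'])
a=save('wrist','w4.png');b=save('side','s4.png')
cv2.imwrite('pics/c4.png',np.hstack([cv2.resize(a[100:400,180:380],(400,600)),cv2.resize(b[220:370,205:305],(400,600))])[:,:,::-1])
E
```

```text
5.25 [ 0.48071831 -0.23300845  0.06265221] [ 1.89046942e-01  9.81961724e-01  6.51972499e-04 -3.46439990e-03] [-0.66712921  0.68717936  0.40399606]
```

View pics/c4.png

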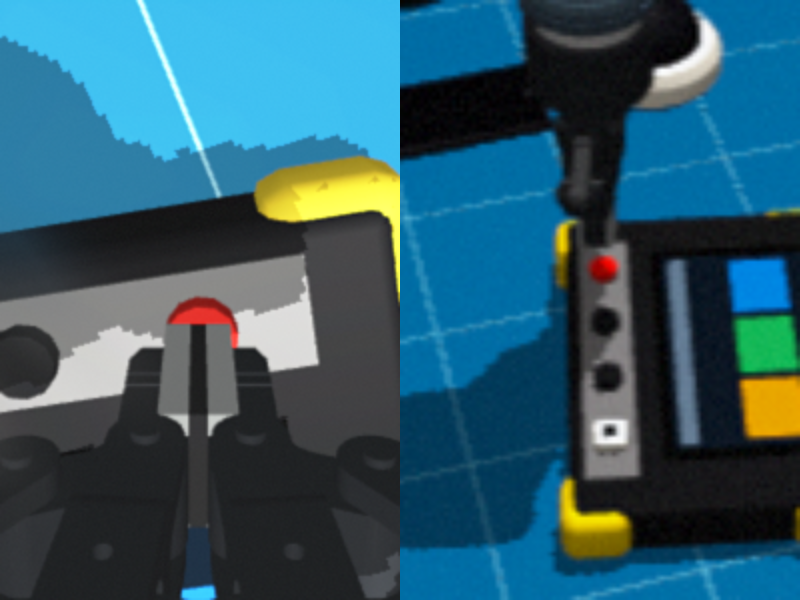

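The closed fingertips stand over the red key, visible at about (200,320) in the crop and centred within about 2 mm. I'll press it.

Request:
apply_moves --pt "-2 0 8 0 0" --pt "-2 0 14 0 0" --pt "-2 0 17 0 0" --pt "-2 0 19 0 0" --pt "-2 0 20.5 0 0" --pt "-2 0 22 0 0" --pt "-2 0 22 0 0" --pt "-2 0 22 0 0"

```text
clock: 6.02
tcp_pos: [0.4854, -0.2353, 0.0444]
ee_rot: [0.189, 0.982, -0.0, 0.0]
wrist_force: [-0.8, 0.1, 0.4]
gripper_width: -0.0
grasp_force: 0.0
```

Request:
apply_moves --pt "0 0 1 0 0" --pt "0 0 2 0 0" --pt "0 0 3 0 0" --pt "0 0 4 0 0" --pt "0 0 4.5 0 0" --pt "0 0 4.5 0 0" --pt "0 0 4.5 0 0" --pt "0 0 4.5 0 0"

```text
clock: 6.68
tcp_pos: [0.4855, -0.2353, 0.0401]
ee_rot: [0.189, 0.982, 0.0, 0.0]
wrist_force: [-1.2, 0.8, 6.5]
gripper_width: -0.0
grasp_force: 2.9
```

Force is 6.5 N at z 0.0401, so the key went fully down. I'll lift and go to a viewing pose just beyond the lens.

Request:
apply_moves --pt "0 0 -10 0 0" --pt "0 0 -50 0 0" --pt "0 0 -90 0 0" --pt "0 0 -130 0 0" --pt "0 20 -160 0 0" --pt "0 50 -180 0 0" --pt "0 86 -190 0 0" --pt "0 126 -190 0 0"

```text
clock: 7.35
tcp_pos: [0.5337, -0.1187, 0.2335]
ee_rot: [0.191, 0.982, -0.0, 0.003]
wrist_force: [0.9, -0.4, 0.3]
gripper_width: -0.0003
grasp_force: 0.0
```

Request:
apply_moves --pt "0 41 0 0 0" --pt "0 82 0 0 0" --pt "0 123 0 0 0" --pt "0 164 0 0 0" --pt "0 205 0 0 0" --pt "0 246 0 0 0" --pt "-5 287 0 0 0" --pt "-10 328 0 0 0"

```text
clock: 8.02
tcp_pos: [0.6634, 0.1846, 0.2303]
ee_rot: [0.189, 0.982, -0.0, -0.0]
wrist_force: [0.1, -0.0, -0.2]
gripper_width: -0.0
grasp_force: 0.0
```

Request:
apply_moves --pt "0 36 0 0 0" --pt "0 72 0 0 0" --pt "0 72 0 0 0" --pt "0 72 0 0 0" --pt "0 72 0 0 0" --pt "0 72 0 0 0" --pt "0 72 0 0 0" --pt "0 72 0 0 0"

```text
clock: 8.68
tcp_pos: [0.6902, 0.2479, 0.2303]
ee_rot: [0.19, 0.982, -0.0, 0.0]
wrist_force: [0.6, -0.3, 0.2]
gripper_width: -0.0003
grasp_force: 0.0
```

```bash
python3 - <<'E'
from h import *
np.set_printoptions(precision=4,suppress=True)
o=telemetry.get_obs();print(o['clock'],o['tcp_pos'],o['ee_rot'])
im=save('wrist','w5.png')
u=proj('wrist',[.611,.267,.0705]);print(u)
T=np.array([[-.9293,.3693],[.3693,.9293]])
for r in spotter.tip_of('white_lens','wrist'):
  p=ray('wrist',r['position'],.0705);print(r,p,T@(p-o['tcp_pos'])[:2]*1e3)
E
```

```text
8.6833 [0.6902 0.2479 0.2303] [ 0.1901  0.9818 -0.0001  0.0002]
[262.0566  88.0162]
{'position': [440.2, 3.4], 'p': 0.8} [0.6052 0.4095 0.0705] [138.7227 118.775 ]
{'position': [259.8, 89.9], 'p': 0.63} [0.6116 0.2652 0.0705] [ 79.4774 -12.9982]
```

View pics/w5.png

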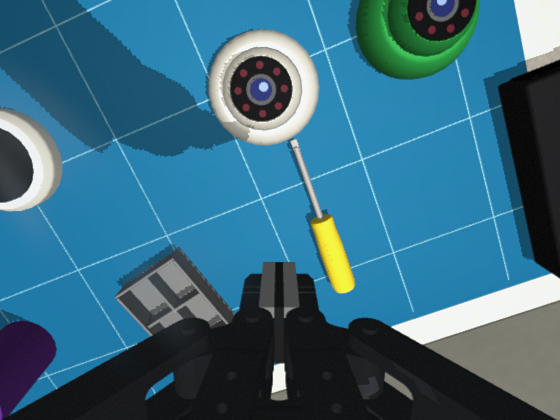

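The lens is at (261,89), so world (0.6116, 0.265). I'll move above it, then descend to 25 mm off the glass.

Request:
apply_moves --pt "30 -5 0 0 0" --pt "60 -10 0 0 0" --pt "79 -13 0 0 0" --pt "79 -13 30 0 0" --pt "79 -13 60 0 0" --pt "79 -13 90 0 0" --pt "79 -13 115 0 0" --pt "79 -13 125 0 0"

```text
clock: 9.45
tcp_pos: [0.6096, 0.2655, 0.1012]
ee_rot: [0.189, 0.982, -0.002, -0.002]
wrist_force: [-0.1, -0.5, 0.5]
gripper_width: -0.0004
grasp_force: 0.0
```

Request:
apply_moves --pt "0 0 4 0 0" --pt "0 0 8 0 0" --pt "0 0 10 0 0" --pt "0 0 10 0 0" --pt "0 0 10 0 0" --pt "0 0 10 0 0" --pt "0 0 10 0 0" --pt "0 0 10 0 0"

```text
clock: 10.12
tcp_pos: [0.6122, 0.2668, 0.0953]
ee_rot: [0.189, 0.982, 0.0, 0.0]
wrist_force: [-0.6, -0.2, 0.4]
gripper_width: -0.0001
grasp_force: 0.0
```

```bash
python3 - <<'E'
from h import *
o=telemetry.get_obs();print(o['clock'],o['tcp_pos'],o['wrist_force'])
a=save('wrist','w6.png');b=save('side','s6.png')
print(proj('wrist',[.6116,.2652,.0705]),proj('side',[.6116,.2652,.0705]),proj('side',o['tcp_pos']))
cv2.imwrite('pics/c6.png',np.hstack([cv2.resize(a[100:400,180:380],(400,600)),cv2.resize(b[100:220,215:295],(400,600))])[:,:,::-1])
E
```

```text
10.1167 [0.61219286 0.26681446 0.09528937] [-0.61887464 -0.16907588  0.40850006]
[273.76096971 258.4701463 ] [256.04594    168.31976772] [255.85458135 161.37896885]
```

View pics/c6.png

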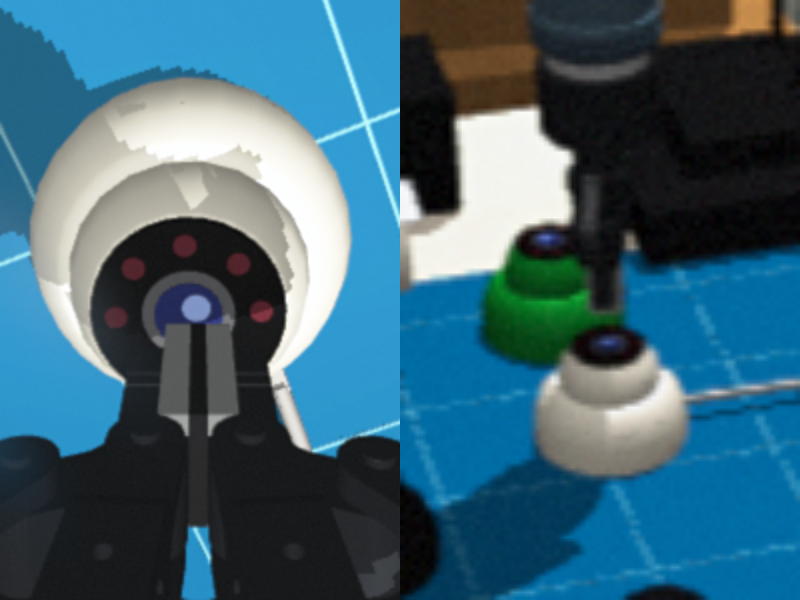

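The fingertips are centred over the white lens, about 25 mm above it (lens at (188,312) in the crop). I'll hold here for about 2.7 s.

Request:
apply_moves --pt "0 0 0 0 0" --pt "0 0 0 0 0" --pt "0 0 0 0 0" --pt "0 0 0 0 0" --pt "0 0 0 0 0" --pt "0 0 0 0 0" --pt "0 0 0 0 0" --pt "0 0 0 0 0"

```text
clock: 10.88
tcp_pos: [0.612, 0.2667, 0.0948]
ee_rot: [0.189, 0.982, -0.0, 0.0]
wrist_force: [0.0, -0.9, 0.1]
gripper_width: 0.0003
grasp_force: 0.0
```

Request:
apply_moves --pt "0 0 0 0 0" --pt "0 0 0 0 0" --pt "0 0 0 0 0" --pt "0 0 0 0 0" --pt "0 0 0 0 0" --pt "0 0 0 0 0" --pt "0 0 0 0 0" --pt "0 0 0 0 0"

```text
clock: 11.55
tcp_pos: [0.612, 0.2667, 0.0948]
ee_rot: [0.189, 0.982, 0.0, 0.0]
wrist_force: [-0.1, 0.6, -0.7]
gripper_width: -0.0001
grasp_force: 0.0
```

Request:
apply_moves --pt "0 0 0 0 0" --pt "0 0 0 0 0" --pt "0 0 0 0 0" --pt "0 0 0 0 0" --pt "0 0 0 0 0" --pt "0 0 0 0 0" --pt "0 0 0 0 0" --pt "0 0 0 0 0"

```text
clock: 12.22
tcp_pos: [0.6119, 0.2667, 0.0948]
ee_rot: [0.189, 0.982, -0.0, 0.0]
wrist_force: [0.0, -0.7, -0.6]
gripper_width: 0.0
grasp_force: 0.0
```

Request:
apply_moves --pt "0 0 0 0 0" --pt "0 0 0 0 0" --pt "0 0 0 0 0" --pt "0 0 0 0 0" --pt "0 0 0 0 0" --pt "0 0 0 0 0" --pt "0 0 0 0 0" --pt "0 0 0 0 0"

```text
clock: 12.88
tcp_pos: [0.612, 0.2667, 0.0948]
ee_rot: [0.189, 0.982, 0.0, 0.0]
wrist_force: [-0.3, -0.6, 0.3]
gripper_width: 0.0001
grasp_force: 0.0
```

Request:
apply_moves --pt "0 0 -35 0 0" --pt "0 0 -75 0 0" --pt "0 0 -110 0 0" --pt "0 -10 -135 0 0" --pt "0 -30 -140 0 0" --pt "0 -60 -140 0 0" --pt "0 -90 -140 0 0" --pt "0 -130 -140 0 0"

```text
clock: 13.55
tcp_pos: [0.5633, 0.1469, 0.2351]
ee_rot: [0.188, 0.982, 0.001, 0.0]
wrist_force: [1.6, -0.2, 1.0]
gripper_width: 0.0001
grasp_force: 0.0
```

Request:
apply_moves --pt "-8 -40 0 0 0" --pt "-16 -80 0 0 0" --pt "-24 -120 0 0 0" --pt "-32 -160 0 0 0" --pt "-40 -200 0 0 0" --pt "-48 -240 0 0 0" --pt "-56 -280 0 0 0" --pt "-64 -320 0 0 0"

```text
clock: 14.22
tcp_pos: [0.5035, -0.1767, 0.2351]
ee_rot: [0.189, 0.982, 0.0, 0.0]
wrist_force: [1.1, -0.8, 0.1]
gripper_width: 0.0006
grasp_force: 0.0
```

Request:
apply_moves --pt "-6 -40 0 0 0" --pt "-12 -80 0 0 0" --pt "-16 -120 0 0 0" --pt "-20 -155 0 0 0" --pt "-24 -185 0 0 0" --pt "-24 -195 20 0 0" --pt "-24 -195 40 0 0" --pt "-24 -195 60 0 0"

```text
clock: 14.88
tcp_pos: [0.4534, -0.3664, 0.1744]
ee_rot: [0.19, 0.982, -0.0, 0.001]
wrist_force: [0.9, -0.2, -0.2]
gripper_width: -0.0001
grasp_force: 0.0
```

Request:
apply_moves --pt "0 0 20 0 0" --pt "0 0 40 0 0" --pt "0 0 60 0 0" --pt "0 0 80 0 0" --pt "0 0 95 0 0" --pt "0 0 100 0 0" --pt "0 0 100 0 0" --pt "0 0 100 0 0"

```text
clock: 15.55
tcp_pos: [0.4542, -0.3651, 0.0754]
ee_rot: [0.189, 0.982, -0.0, 0.0]
wrist_force: [0.4, 1.0, 0.2]
gripper_width: -0.0
grasp_force: 0.0
```

```bash
python3 - <<'E'
from h import *
np.set_printoptions(precision=4,suppress=True)
o=telemetry.get_obs();p=np.array(o['tcp_pos']);print(o['clock'],p,o['ee_rot'],o['wrist_force'])
a=save('wrist','w7.png');b=save('side','s7.png')
T=np.array([[-.9293,.3693],[.3693,.9293]]);print(T@(np.array([.4554,-.3656])-p[:2])*1e3, (p[2]-.044)*1e3)
cv2.imwrite('pics/c7.png',np.hstack([cv2.resize(a[100:400,180:380],(400,600)),cv2.resize(b[220:370,205:305],(400,600))])[:,:,::-1])
E
```

```text
15.55 [ 0.4542 -0.3651  0.0754] [ 0.1892  0.9819 -0.0002  0.0003] [0.4292 0.9684 0.1737]
[-1.2479 -0.0024] 31.350918018635447
```

View pics/c7.png

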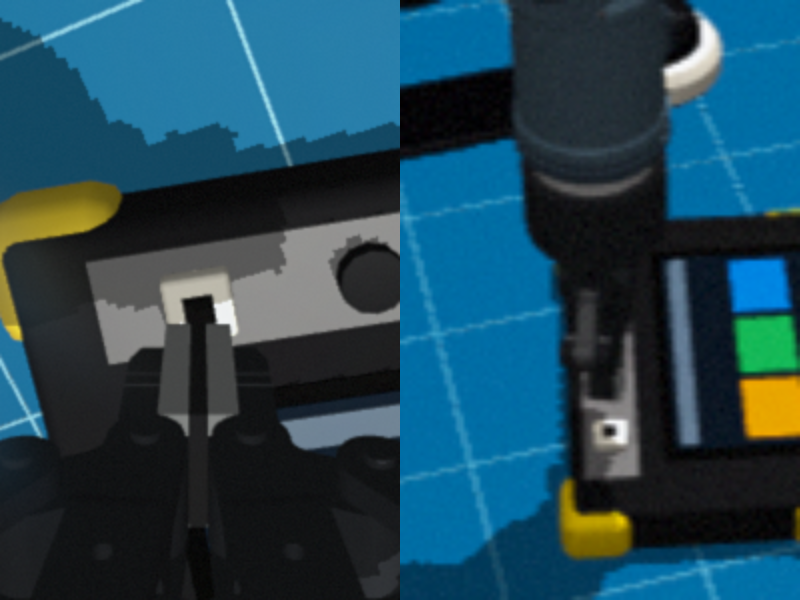

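The fingertips are centred over the white stop key at crop (198,305), 31 mm above it. I'll press it.

Request:
apply_moves --pt "-1 0 12 0 0" --pt "-1 0 22 0 0" --pt "-1 0 28 0 0" --pt "-1 0 30 0 0" --pt "-1 0 30.5 0 0" --pt "-1 0 31 0 0" --pt "-1 0 31 0 0" --pt "-1 0 31 0 0"

```text
clock: 16.32
tcp_pos: [0.4549, -0.3653, 0.0441]
ee_rot: [0.189, 0.982, -0.0, 0.0]
wrist_force: [-0.5, 0.7, 2.1]
gripper_width: 0.0001
grasp_force: 0.7
```

Request:
apply_moves --pt "0 0 1 0 0" --pt "0 0 2 0 0" --pt "0 0 3 0 0" --pt "0 0 4 0 0" --pt "0 0 4.5 0 0" --pt "0 0 4.5 0 0" --pt "0 0 4.5 0 0" --pt "0 0 4.5 0 0"

```text
clock: 16.98
tcp_pos: [0.4551, -0.3655, 0.04]
ee_rot: [0.189, 0.982, -0.0, 0.0]
wrist_force: [-1.4, 1.0, 10.2]
gripper_width: 0.0003
grasp_force: 5.0
```

Force is 10 N with the key fully down at z 0.040. Next I'll lift straight up and settle clear.

Request:
apply_moves --pt "0 0 -8 0 0" --pt "0 0 -40 0 0" --pt "0 0 -80 0 0" --pt "0 0 -120 0 0" --pt "0 0 -160 0 0" --pt "0 0 -190 0 0" --pt "0 0 -210 0 0" --pt "0 0 -210 0 0"

```text
clock: 17.65
tcp_pos: [0.457, -0.3671, 0.2545]
ee_rot: [0.189, 0.982, -0.002, 0.004]
wrist_force: [-0.2, -0.7, 0.1]
gripper_width: 0.0001
grasp_force: 0.0
```

Request:
apply_moves --pt "0 0 0 0 0" --pt "0 0 0 0 0" --pt "0 0 0 0 0" --pt "0 0 0 0 0" --pt "0 0 0 0 0" --pt "0 0 0 0 0" --pt "0 0 0 0 0" --pt "0 0 0 0 0"

```text
clock: 18.32
tcp_pos: [0.4548, -0.3652, 0.2491]
ee_rot: [0.189, 0.982, 0.0, -0.0]
wrist_force: [-0.0, -0.4, 0.2]
gripper_width: 0.0002
grasp_force: 0.0
```

```bash
python3 - <<'E'
from h import *
o=telemetry.get_obs();print(o['clock'],o['tcp_pos'],o['wrist_force']);print(order.sign_off())
E
```

```text
18.3167 [ 0.45481376 -0.36519361  0.2491044 ] [-0.03053948 -0.44310807  0.15959121]
the job is handed in; nothing more can be done
None
```

I pressed the record key, held the fingertips about 24 mm above the white eyeball camera's lens for about 2.8 s, pressed the stop key, lifted clear and handed the job in at 18.3 s; the sign-off returned no verdict.

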